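Clear the case lid and hold it open for the customer

TASK

A customer wants to look over the rings, but a red headband has been left standing on the lid of the white ring case. Hang the headband back over the bar of the grey T-bar stand, beside the blue one, without knocking it over or disturbing the blue headband or the other things on the counter; then lift the case lid open to 60 degrees and finish while still holding it there, since the lid falls shut by itself and must not be dropped.

Things in the scene. Friction and masses are not known exactly. Their poses are not given: they have to be found in the camera images.
- case: Fixed white ring case, 220 (x) x 260 (y) x 57 mm high without its lid; origin at the centre of its underside on the counter. Its front, with the lid's brass tab, faces its own -x; the hinge is on its +x rim. It holds grey foam with rows of rings.
- case_lid (a joint): Opening angle of the case's lid in rad: 0 shut (level), 1.047 = 60 degrees, stop at 1.75. Lid: white frame with a clear window, 220 x 260 x 8 mm, about 0.4 kg, top at 65 mm when shut; it turns freely about the hinge and falls shut when let go.
- case_tab (a point): Where the lid is best taken: grip point on the lid's brass lift tab; it moves with the lid. The tab is 28 mm wide (case y), 8 mm thick and stands out 30 mm from the middle of the lid's front edge in the lid's plane; this point lies 18 mm out from that edge, half-way through the thickness, 238 mm from the hinge line. Shut, it is 61 mm above the counter. Its axes are the lid's: -x points out from the hinge along the lid, y along the hinge, z out of the lid's upper face.
- case_hinge (a point): Middle of the lid's hinge line, fixed on the far rim of the case, level with the underside of the shut lid (57 mm above the counter); the hinge line runs along the case's y.
- headband_crown (a point): The red headband with white beads, about 90 g: a stiff U-shaped arch 124 mm across (its y), 121 mm tall, made of a band 30 mm wide (its x) and 10 mm thick at the crown. This point is the middle of the crown, half-way through the thickness, 116 mm above the leg ends. It starts standing upright on its leg ends on the lid, crown up; the two edges of the crown, 30 mm apart along x, can be gripped from above. x runs across the band (through the arch), y from leg to leg, z up.
- tbar_top (a point): Middle of the upper side of the bar of the fixed grey T-bar stand, 164 mm above the counter. The bar is round, 24 mm thick and 270 mm long, and runs along this point's y, 135 mm either way; one 16 mm post in the middle, base 100 x 160 x 14 mm. A hung headband straddles the bar with its own x along the bar, its crown point 5 mm above this height.
- headband2_crown (a point): The blue headband, same shape and size as the red one, hanging loose on one half of the bar: middle of its crown; x across the band (along the bar), z up. Leave it.
- window_box: Bystander: white box with a window of silver jewellery, 130 x 160 x 28 mm; origin under its centre.
- calculator: Bystander: black calculator, 150 x 100 x 16 mm; origin under its centre.
- order_book: Bystander: order book of white sheets, 240 x 170 x 12 mm; origin under its centre.
- marker: Bystander: black marker pen, 125 mm long, 14 mm thick, lying on the counter in front; origin under its centre.
- bangle: Bystander: brass bangle lying flat, 72 mm across, 10 mm high; origin under its centre.
- ring_cone: Bystander: grey ring cone, 48 mm wide, 77 mm high; origin under its centre.
- mouse: Bystander: white computer mouse, 104 x 60 mm, 32 mm high; origin under its centre.
Not all that is in view belongs to the job. Of the things like the part that bears headband_crown, leave any that is yellow; of the rest the smaller one is meant.

How it is judged:
On the way, in this order (a step that is already met when the one before it is completed fails the run):
1. the red headband hangs still over the bar, let go (z of headband_crown in the frame of tbar_top between -0.004 and 0.012 m and x of headband_crown in the frame of tbar_top between -0.025 and 0.025 m and y of headband_crown in the frame of tbar_top between -0.13 and 0.13 m and angle between headband_crown's own z axis and vertical below 0.45 rad and contact force between headband and tbar above 0.2 N and contact force between headband and the arm below 0.01 N and contact force between headband and the fingers below 0.01 N and linear speed of headband below 0.05 m/s), for 0.3 s.
2. the lid is held open at 60 degrees by the gripper (value of joint case_lid between 0.925 and 1.169 rad and contact force between case_lid and the fingers above 0.2 N), for 0.3 s.
At the end, for the whole second after the job is handed in: The fingers hold the lid still at 60 degrees, within 7, and the red headband hangs at rest with its crown on the bar: crown point 4 mm below to 12 mm above the bar's top, within 25 mm across and 130 mm along the bar from its middle, tilted under 0.45 rad, nothing of it on the lid (all of step 2 and velocity of joint case_lid between -0.1 and 0.1 rad/s and z of headband_crown in the frame of tbar_top between -0.004 and 0.012 m and x of headband_crown in the frame of tbar_top between -0.025 and 0.025 m and y of headband_crown in the frame of tbar_top between -0.13 and 0.13 m and angle between headband_crown's own z axis and vertical below 0.45 rad and contact force between headband and tbar above 0.2 N and contact force between headband and case_lid below 0.01 N and linear speed of headband below 0.05 m/s); the arm keeps its last pose, push and grip.
It fails at once if the red headband is knocked over or dropped on the counter (angle between headband_crown's own z axis and vertical above 1 rad or height (world z) of headband_crown below 0.12 m).
It fails at once if the blue headband is knocked along or off the bar (30 mm) (distance of headband2_crown from where it was at the start of the episode above 0.03 m).
It fails at once if the lid is dropped (it falls faster than 3 rad/s) (velocity of joint case_lid below -3 rad/s).
It fails at once if another thing on the counter is shoved more than 30 mm (distance of any of window_box, calculator, order_book, marker, bangle, ring_cone, mouse from where it was at the start of the episode above 0.03 m).
It also fails if it takes over 54 s, if anything falls off the work surface, if the arm or the gripper's body presses on something with over 40 N, if the wrist force passes 120 N, or if a joint passes its speed limit or range.

ROBOT

A 6-joint arm with a two-finger parallel gripper is mounted at the origin on the work surface. World frame = base frame: x ahead of the robot, y to its left, z up, the work surface at z = 0. Lengths are in m, angles in rad, forces in N, time in s.
With the tool pointing down it reaches from about 0.275 to 0.85 m from the base axis. Payload 19 kg.
Tool frame: the origin (TCP) lies on the centre line of the jaws, within the pads' length; the fingertips stand 19 mm ahead of it and the grasp point (between the pads) is the TCP (tip_extent is the distance from the TCP to the fingertips, in m); z points along the fingers, y is the direction in which the jaws open and shut (so a half turn about z gives the same grasp; the last joint's range is limited). The gripper opens to 85 mm and grips with 20 to 120 N. Pads are 22 mm wide; open, the fingers measure 114 mm over their backs; the gripper's body (76 mm by 85 mm) begins 54 mm behind the grasp point. The pads swing forward as they close: fully open they stand 13 mm farther back than shut.
Start: joints at [1.142, 0.15, 1.437, -0, 1.554, -0.134], TCP at [0.167, 0.55, 0.25] pointing down, gripper open.
Joint ranges: [-2.8, 2.8], [-0.68, 2.1], [0.12, 2.68], [-1.39, 4.53], [0.16, 2.79], [-2.81, 2.81]. Speed limits (rad/s): [1.89, 1.89, 2.22, 3.01, 3.01, 3.01].

INTERFACE

Orientations are given as a rotation vector (axis times angle).
In Python, from cell import * gives the robot as it stands.
- The arm moves only by the shell command python3 -m handwheel 'ROWS' [OPENING]. ROWS is JSON, a list of rows, each a list of 4 numbers: the shift along the tool's x, y, z in mm, then the turn about the tool's z in rad. A call has 1 to 12 rows; each row is the pose to reach, as a shift and turn from the pose commanded when the call began, along the tool's axes at that moment; what a row does not reach only later rows make up. A row lasts 1/8 s, in which the tool goes at most 62.5 mm and 10.7 degrees, less where a joint would pass 70% of its speed; a pose out of reach is approached as far as the arm can. A call with a gripper value outside its range is refused whole. OPENING is the finger opening in mm, from 0 to 85.4, set as the call begins (- or left out, the last holds). The fingers move at their own pace and stop on an object; the grip force is fixed at half the most. Time passes only in rows, so rows that repeat a pose let the fingers close. It gives the time, the measured TCP pose, the force and the opening at its end, in the units of the state.
- state(): the state, without advancing time (a new reading comes with each control period).
- capture(name): name is "scene" or "top" or "wrist"; returns a dict with "color" (384x512x3 uint8, blue, green, red), "camera_matrix" (3x3 intrinsics, pixels), "rvec" (rotation vector, rad) and "tvec" (3), from world to camera coordinates, as OpenCV has them. Camera axes: x right, y down, z forward; pixel columns grow to the right and rows downward; lengths in m; the calibration is good to about 2 mm. A picture is of the moment at which its call begins. There is no depth.
- sign_off(): hands the job in, once; it reports no verdict.
The state is a dict: "t": time; "joint_positions": joint angles; "dq": joint speeds; "tau": joint torques, N m; "tcp_pos": TCP position; "eef_rot": TCP orientation; "force": force on the tool from outside, world axes, zero at the start; "wrist_torque": the same for the moment, N m; "opening": finger opening in m.
Only numpy, scipy, OpenCV 4.12 (cv2) and the standard library are available. Lean on these libraries where they do the work, as an engineer would, in place of code of your own. Each camera call takes 0.05 s, during which the arm holds its last target.

## Working session

There is one attempt and no reset: what is moved stays moved. The work goes in short steps, Python scripts to look and compute and a shell command to move; the robot and the scene stay as the last step left them, time stands still between calls to the robot, and variables do not carry over. Pictures are saved under pics/ and viewed, and the job is handed in when it is done.

```bash
ls; mkdir -p pics; python3 - <<'E'
from cell import *
import cv2,pickle
print(state())
for n in ("scene","top","wrist"):
    c=capture(n); cv2.imwrite(f"pics/{n}0.png",c["color"]); pickle.dump(c,open(f"{n}0.pkl","wb")); print(n,c["camera_matrix"].tolist(),c["rvec"],c["tvec"])
E
```

```text
pics
{'t': 0.0, 'joint_positions': array([ 1.14200836e+00,  1.50968367e-01,  1.43804749e+00,  1.31838323e-05,
        1.55379407e+00, -1.34044597e-01]), 'dq': array([-1.29040362e-03, -9.38776983e-04, -9.05505127e-04,  9.40410366e-04,
        3.48179890e-04,  1.89595493e-06]), 'tau': array([ 1.79508061e-03, -7.13080001e+01, -5.70874751e+01,  1.04561309e-06,
        9.15440643e-03, -2.75472581e-05]), 'tcp_pos': array([0.16697717, 0.54998062, 0.24967729]), 'eef_rot': array([-4.61256540e-01, -3.10719165e+00,  1.83091688e-03]), 'force': array([-0.20501013, -0.59641848,  0.02789971]), 'wrist_torque': array([-0.00975307, -0.03471313,  0.04127058]), 'opening': 0.08528343488062136}
scene [[381.41388452453424, 0.0, 250.69051705347604], [0.0, 381.41388452453424, 186.94237753514008], [0.0, 0.0, 1.0]] [ 1.99720733  0.89964077 -0.50241247] [-0.32011578 -0.09350318  1.6297061 ]
top [[476.4669750688653, 0.0, 253.02742929036185], [0.0, 476.4669750688653, 191.32327269252696], [0.0, 0.0, 1.0]] [ 2.11255533 -2.12904926  0.21005967] [-6.13853102e-04  4.90737660e-01  1.64398127e+00]
wrist [[340.60944877582216, 0.0, 254.7306472508819], [0.0, 340.60944877582216, 198.59269310438805], [0.0, 0.0, 1.0]] [-2.34432188 -1.74202686 -0.2297564 ] [-0.57478564 -0.03489538  0.37755444]
```

View pics/scene0.png

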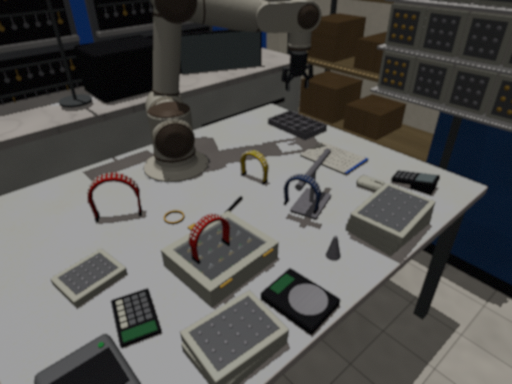

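View pics/top0.png

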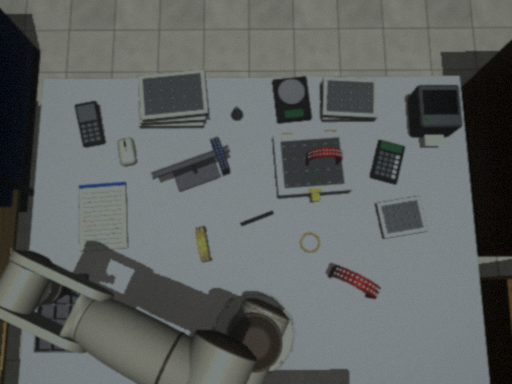

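View pics/wrist0.png

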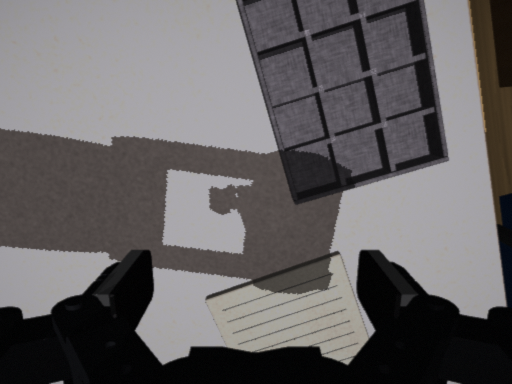

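The top view has world +x up and +y left. The target is the smaller red headband on the case lid at about (323,154). A larger red one at (353,280) and a yellow one at (203,243) are decoys. The T-bar is at (192,165) with the blue band at its right end. I'll zoom in next.

```bash
python3 - <<'E'
import cv2
a=cv2.imread("pics/top0.png"); 
cv2.imwrite("pics/topz1.png",cv2.resize(a[120:220,140:370],None,fx=3.4,fy=3.4,interpolation=cv2.INTER_CUBIC))
b=cv2.imread("pics/scene0.png")
cv2.imwrite("pics/scz1.png",cv2.resize(b[130:310,150:350],None,fx=3.3,fy=3.3,interpolation=cv2.INTER_CUBIC))
E
```

```text
(no output)
```

View pics/topz1.png

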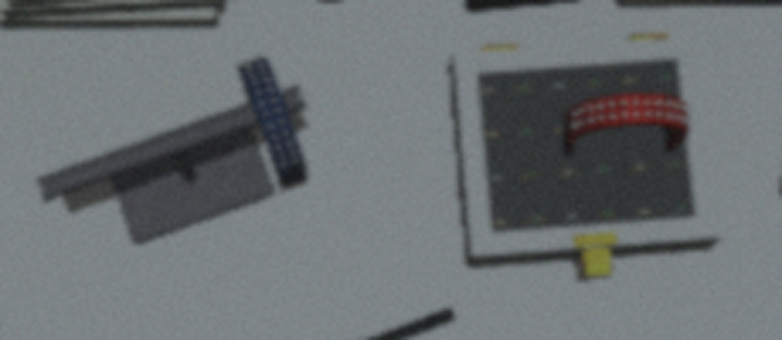

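View pics/scz1.png

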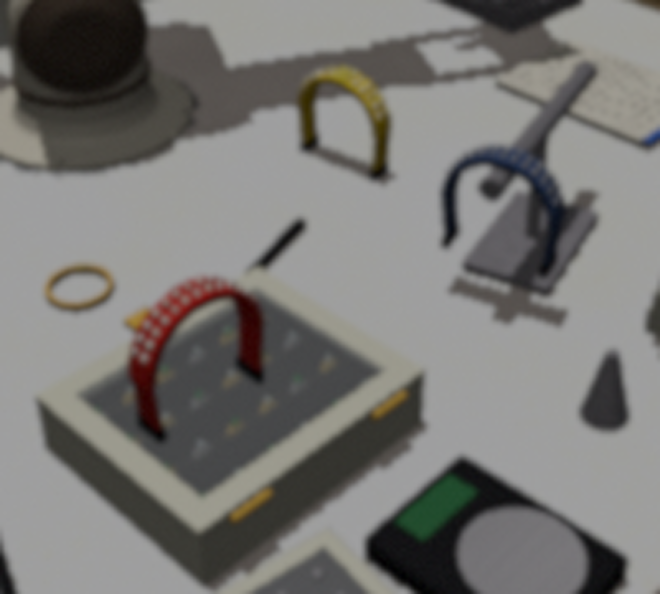

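```bash
cat > h.py <<'E'
import cv2,numpy as np,pickle
def load(n): return pickle.load(open(n+".pkl","rb"))
def ray(c,uv):
    R=cv2.Rodrigues(np.array(c["rvec"]))[0]; t=np.array(c["tvec"]).reshape(3)
    p=cv2.undistortPoints(np.array([[uv]],float),c["camera_matrix"],None)[0,0]
    return -R.T@t, R.T@np.array([p[0],p[1],1.])
def plane(c,uv,z):
    o,d=ray(c,uv); return o+d*(z-o[2])/d[2]
def proj(c,P):
    return cv2.projectPoints(np.array(P,float).reshape(-1,1,3),np.array(c["rvec"]),np.array(c["tvec"]),c["camera_matrix"],None)[0].reshape(-1,2)
E
python3 - <<'E'
from h import *
np.set_printoptions(precision=4,suppress=True)
T=load("top0");S=load("scene0")
print("cam",ray(T,(0,0))[0],ray(S,(0,0))[0])
z=lambda x,y:((x+.5)/3.4+140-.5,(y+.5)/3.4+120-.5)
p=lambda x,y,h:plane(T,z(x,y),h)[:2]
print("tab end",p(597,277,.065), "hinges",p(500,47,.06),p(648,37,.06))
print("lid corners",p(468,257,.065),p(715,239,.065),p(452,60,.065))
print("bar ends ",p(42,190,.152),p(300,105,.152))
print("crown",p(626,108,.183),"ends",p(572,118,.17),p(684,105,.17),"feet",p(570,152,.065),p(676,149,.065))
print("blue",p(268,105,.170),p(252,62,.1),p(292,185,.1))
img=T["color"]; hsv=cv2.cvtColor(img,cv2.COLOR_BGR2HSV)
m=cv2.inRange(hsv,(0,130,60),(10,255,255))|cv2.inRange(hsv,(170,130,60),(180,255,255))
m[:, :290]=0; m[170:]=0
for c in range(304,346):
    r=np.where(m[:,c])[0]
    if len(r): print(c,r.min(),r.max(),end='; ')
y=cv2.inRange(hsv,(20,120,90),(35,255,255)); 
n,l,st,ce=cv2.connectedComponentsWithStats(y); print(st,ce)
E
```

```text
cam [0.1642 0.0023 1.7078] [ 1.2837 -0.6853  0.806 ]
tab end [ 0.4508 -0.2219] hinges [ 0.7003 -0.1277] [ 0.7103 -0.2854]
lid corners [ 0.4727 -0.0894] [ 0.4897 -0.3453] [ 0.6847 -0.0763]
bar ends  [0.5267 0.3338] [0.6116 0.08  ]
crown [ 0.5973 -0.2396] ends [ 0.5912 -0.1882] [ 0.6036 -0.2989] feet [ 0.5836 -0.198 ] [ 0.586 -0.309]
blue [0.6066 0.1105] [0.673  0.1323] [0.5421 0.0905]
312 157 157; 313 157 157; 314 157 157; 315 153 157; 316 156 156; 317 149 156; 318 149 156; 319 152 156; 320 152 156; 321 148 156; 322 148 156; 323 148 155; 324 148 155; 325 148 155; 326 148 155; 327 148 156; 328 148 155; 329 148 155; 330 148 155; 331 148 155; 332 148 155; 333 148 155; 334 148 156; 335 148 156; 336 155 156; 337 155 156; 338 156 156; 339 156 156; 340 157 157; [[     0      0    512    384 196422]
 [   310    189     10      3     18]
 [   312    193      7      8     50]
 [   197    229     12     28    111]
 [   197    234      1      2      2]
 [   200    251      1      2      2]
 [   200    254      2      1      2]
 [   201    257      1      1      1]] [[255.5114 191.4677]
 [314.5556 190.2222]
 [315.     196.5   ]
 [202.4324 243.036 ]
 [197.     234.5   ]
 [200.     251.5   ]
 [200.5    254.    ]
 [201.     257.    ]]
```

```bash
cat >> h.py <<'E'
from scipy.spatial.transform import Rotation as Ro
def delta(s,pos,yang):
    """rows numbers to reach TCP pos with tool y at angle yang (mod pi left to caller)"""
    R=Ro.from_rotvec(s["eef_rot"]).as_matrix()
    d=R.T@(np.array(pos)-s["tcp_pos"])*1000
    cur=np.arctan2(R[1,1],R[0,1])
    return np.round(d,1),round(float(cur-yang),3)
E
python3 - <<'E'
from h import *
from cell import *
np.set_printoptions(precision=4,suppress=True)
W=load("wrist0"); s=state()
R=Ro.from_rotvec(s["eef_rot"]).as_matrix(); print(R)
o,d=ray(W,(255,198)); print("cam in tool",R.T@(o-s["tcp_pos"]),"axis",R.T@d)
Rc=cv2.Rodrigues(np.array(W["rvec"]))[0]; print(Rc@R)
print(delta(s,(.5,.22,.40),.066),delta(s,(.597,-.243,.36),.066))
E
```

```text
[[-0.9569  0.2906 -0.0004]
 [ 0.2906  0.9569 -0.0008]
 [ 0.0002 -0.0009 -1.    ]]
cam in tool [ 0.0658  0.0001 -0.1232] axis [-0.259   0.0013  0.9659]
[[ 0.002   1.      0.    ]
 [-0.9654  0.0019 -0.2606]
 [-0.2606  0.0005  0.9654]]
(array([-414.5, -219.2, -150. ]), 1.21) (array([-641.9, -634. , -109.7]), 1.21)
```

```bash
python3 -m handwheel '[[-20,-10,-40,0.1],[-60,-30,-80,0.25],[-110,-60,-120,0.4],[-160,-85,-150,0.55],[-215,-110,-150,0.7],[-265,-140,-150,0.85],[-315,-165,-150,1.0],[-365,-190,-150,1.1],[-400,-210,-150,1.2],[-414,-219,-150,1.21],[-414,-219,-150,1.21]]' 85
python3 - <<'E'
from h import *
from cell import *
c=capture("wrist"); s=state(); pickle.dump(c,open("wrist1.pkl","wb")); cv2.imwrite("pics/wrist1.png",c["color"]); print(s["tcp_pos"],s["eef_rot"],s["t"],s["dq"])
E
```

```text
t: 1.52
tcp_pos: [0.4998, 0.22, 0.4]
eef_rot: [-2.146, -2.293, 0.001]
force: [-0.0, 1.5, -0.7]
opening: 0.0851
[0.4992898  0.22069763 0.40019752] [-2.14523223e+00 -2.29461745e+00  3.07803480e-04] 1.575 [ 0.02227924 -0.01201264  0.0026736   0.0008608   0.00160754  0.00606453]
```

View pics/wrist1.png

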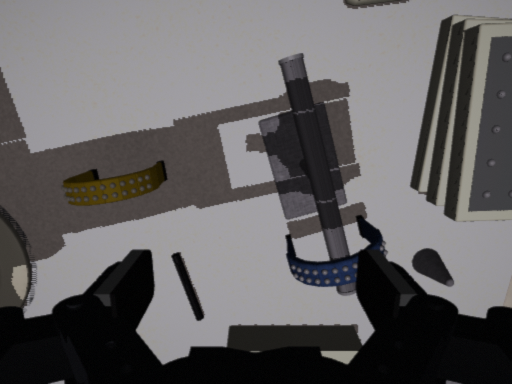

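```bash
python3 - <<'E'
import cv2
a=cv2.imread("pics/wrist1.png"); 
cv2.imwrite("pics/w1z.png",cv2.resize(cv2.convertScaleAbs(a[40:310,240:400],alpha=1.6),None,fx=2.2,fy=2.2,interpolation=cv2.INTER_CUBIC))
E
```

```text
(no output)
```

View pics/w1z.png

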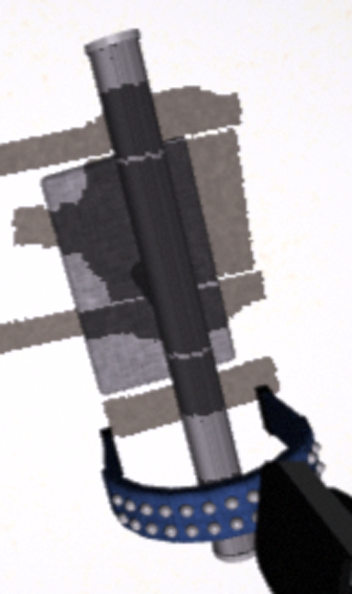

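```bash
python3 - <<'E'
from h import *
np.set_printoptions(precision=4,suppress=True)
W=load("wrist1"); z=lambda x,y:(x/2.2+240,y/2.2+40)
p=lambda x,y,h=.152:plane(W,z(x,y),h)[:2]
a=p(113,38);b=p(236,557); print(a,b,np.linalg.norm(a-b),(a+b)/2, np.arctan2(*(a-b)[::-1]))
print("blue crown",p(182,515,.172), "legs",p(110,480,.1),p(265,390,.06))
T=load("top0");S=load("scene0")
# two-view check with model endpoints
m=(a+b)/2;u=(a-b)/np.linalg.norm(a-b)
for q in (m+.135*u,m-.135*u): print(proj(T,[*q,.152]),proj(S,[*q,.152]),proj(W,[*q,.152]))
E
```

```text
[0.5292 0.3367] [0.6231 0.0743] 0.2786269753930894 [0.5761 0.2055] 1.9142706592966454
blue crown [0.585  0.1079] legs [0.5564 0.092 ] [0.6566 0.1438]
[[152.3945 174.3564]] [[326.8349 151.8578]] [[292.4005  61.6477]]
[[228.3607 147.6687]] [[297.3958 187.4683]] [[346.5506 290.1346]]
```

```bash
python3 - <<'E'
from h import *
from cell import *
print(delta(state(),(.592,-.243,.33),.066))
E
```

```text
(array([-468.9,   61.4,   70.1]), 0.001)
```

```bash
python3 -m handwheel '[[-25,3,0,0],[-75,10,0,0],[-130,17,0,0],[-185,24,10,0],[-240,31,20,0],[-295,38,30,0],[-350,45,40,0],[-400,52,55,0],[-440,58,65,0],[-465,61,70,0],[-469,61,70,0],[-469,61,70,0]]' 85
python3 - <<'E'
from h import *
from cell import *
c=capture("wrist"); s=state(); pickle.dump(c,open("wrist2.pkl","wb")); cv2.imwrite("pics/wrist2.png",c["color"]); print(s["tcp_pos"],s["eef_rot"],s["t"],s["dq"])
E
```

```text
t: 3.08
tcp_pos: [0.5916, -0.2425, 0.331]
eef_rot: [2.145, 2.294, 0.001]
force: [-0.1, 0.8, 1.9]
opening: 0.0849
[ 0.59156437 -0.24226584  0.33111795] [2.14473387e+00 2.29446163e+00 7.04127493e-04] 3.125 [ 0.00240268 -0.00346098  0.00359522 -0.00208482 -0.00087059 -0.00128894]
```

View pics/wrist2.png

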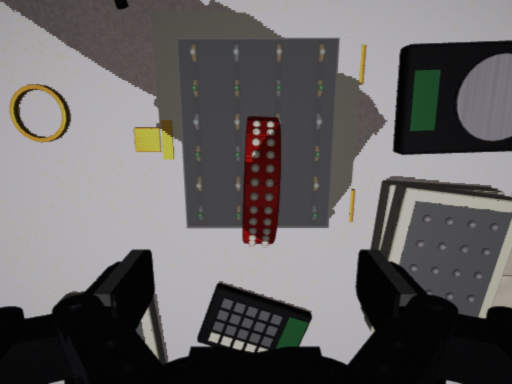

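```bash
python3 - <<'E'
from h import *
import cv2
np.set_printoptions(precision=4,suppress=True)
W=load("wrist2"); img=W["color"]
hsv=cv2.cvtColor(img,cv2.COLOR_BGR2HSV)
print(hsv[180,262],hsv[150,248])
m=cv2.inRange(hsv,(0,120,40),(8,255,255))|cv2.inRange(hsv,(172,120,40),(180,255,255))
ys,xs=np.where(m); print(ys.min(),ys.max())
cv2.imwrite("pics/w2z.png",cv2.resize(cv2.convertScaleAbs(img[105:255,230:295],alpha=1.5),None,fx=4,fy=4,interpolation=cv2.INTER_CUBIC))
print("tab pts",[plane(W,q,.061)[:2] for q in ((135,139),(160,139))],"hinges",[plane(W,q,.057)[:2] for q in ((363,63),(352,205))])
print("window corners",[plane(W,q,.061)[:2] for q in ((179,39),(187,227),(338,39),(328,228))])
E
```

```text
[  1 222  69] [  1 234 121]
117 243
tab pts [array([ 0.4536, -0.2217]), array([ 0.4821, -0.2197])] hinges [array([ 0.7022, -0.1226]), array([ 0.7133, -0.2836])]
window corners [array([ 0.5025, -0.1131]), array([ 0.5147, -0.3241]), array([ 0.6709, -0.1013]), array([ 0.6869, -0.3136])]
```

View pics/w2z.png

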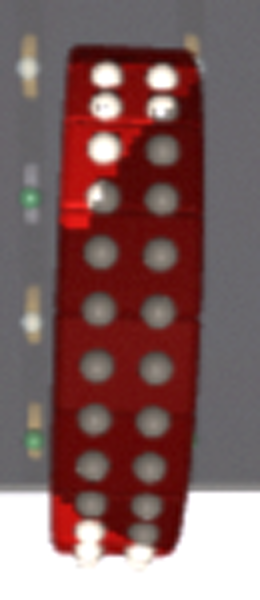

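```bash
python3 - <<'E'
from h import *
np.set_printoptions(precision=4,suppress=True)
W=load("wrist2")
B=[(133,75),(132,106),(132,150),(131,198),(130,254),(128.5,310),(126,367),(123,421),(121,467),(118,505),(116,533),(114,553)]
B=[(x/4+229.6,y/4+104.6) for x,y in B]
# arc model: outer r .062, centre z .124 ; find angle of pair i so the y-distance is consistent
from scipy.optimize import brentq
for i in range(6):
    def f(a):
        h=.124+.063*np.cos(a); p=plane(W,B[i],h);q=plane(W,B[11-i],h)
        return np.linalg.norm((p-q)[:2])-2*.063*np.sin(a)
    try:a=brentq(f,.02,1.55)
    except Exception as e: print(i,e);continue
    h=.124+.063*np.cos(a);p=plane(W,B[i],h);q=plane(W,B[11-i],h)
    d=(p-q); print(i,round(a,3),round(h,4),(p+q)[:2]/2,"yaw",np.arctan2(-d[0],d[1]))
T=load("top0"); S=load("scene0")
print(proj(T,[[.598,-.243,.186]]),proj(S,[[.598,-.243,.186]]))
E
```

```text
0 1.069 0.1543 [ 0.5972 -0.2453] yaw 0.03469552132716367
1 0.857 0.1652 [ 0.597  -0.2435] yaw 0.03705456342533419
2 0.658 0.1739 [ 0.597  -0.2426] yaw 0.03538806278528233
3 0.471 0.1801 [ 0.5971 -0.2417] yaw 0.037816966993685946
4 0.281 0.1845 [ 0.5971 -0.2412] yaw 0.03333974628491698
5 0.094 0.1867 [ 0.5971 -0.2406] yaw 0.031602725785519134
[[324.9087 150.9502]] [[208.8082 217.3904]]
```

```bash
python3 - <<'E'
from h import *
from cell import *
print(delta(state(),(.597,-.242,.196),.036))
E
```

```text
(array([-1.000e-01,  5.300e+00,  1.351e+02]), 0.031)
```

```bash
python3 -m handwheel '[[0,3,20,0.03],[0,5,50,0.031],[0,5.3,80,0.031],[0,5.3,105,0.031],[0,5.3,122,0.031],[0,5.3,130,0.031],[0,5.3,134,0.031],[0,5.3,135,0.031],[0,5.3,135,0.031]]' 60
python3 - <<'E'
from h import *
from cell import *
c=capture("wrist"); s=state(); pickle.dump(c,open("wrist3.pkl","wb")); cv2.imwrite("pics/wrist3.png",c["color"]); print(s["tcp_pos"],s["eef_rot"],s["t"],s["force"])
E
```

```text
t: 4.25
tcp_pos: [0.5968, -0.2434, 0.1959]
eef_rot: [2.182, 2.259, 0.0]
force: [0.3, 0.8, -0.9]
opening: 0.0599
[ 0.59681625 -0.24338247  0.19585004] [2.18175027e+00 2.25940868e+00 1.50814343e-04] 4.3 [-0.70114627 -0.37481507 -0.01712445]
```

View pics/wrist3.png

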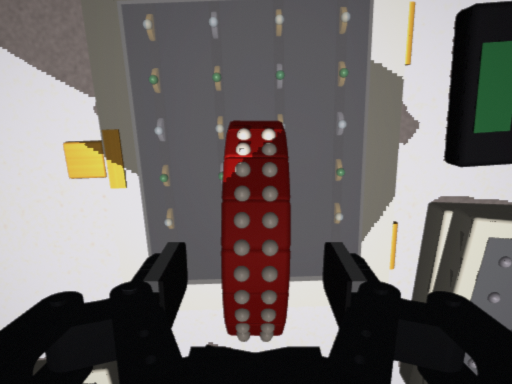

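```bash
python3 -m handwheel '[[1.5,0,0,0],[1.5,0,0,0],[1.5,0,0,0],[1.5,0,0,0],[1.5,0,0,0],[1.5,0,0,0],[1.5,0,0,0],[1.5,0,0,0]]' 20
python3 -m handwheel '[[0,0,-5,0],[0,0,-12,0],[0,0,-20,0],[0,0,-30,0],[0,0,-30,0]]'
python3 - <<'E'
from h import *
from cell import *
c=capture("wrist"); s=state(); pickle.dump(c,open("wrist4.pkl","wb")); cv2.imwrite("pics/wrist4.png",c["color"]); print(s["tcp_pos"],s["eef_rot"],s["t"],s["force"])
c=capture("scene"); cv2.imwrite("pics/scene4.png",cv2.resize(c["color"][130:310,150:350],None,fx=3.3,fy=3.3,interpolation=cv2.INTER_CUBIC))
E
```

```text
t: 5.3
tcp_pos: [0.5968, -0.2418, 0.1958]
eef_rot: [2.182, 2.259, 0.0]
force: [0.0, 1.1, 6.1]
opening: 0.0281
t: 5.92
tcp_pos: [0.5969, -0.2419, 0.2265]
eef_rot: [2.181, 2.259, 0.001]
force: [-0.4, 0.6, -1.5]
opening: 0.028
[ 0.59673693 -0.24185412  0.22575134] [2.18171408e+00 2.25942511e+00 1.81738078e-04] 5.975 [-0.19319284 -0.26980632 -1.31295732]
```

View pics/wrist4.png

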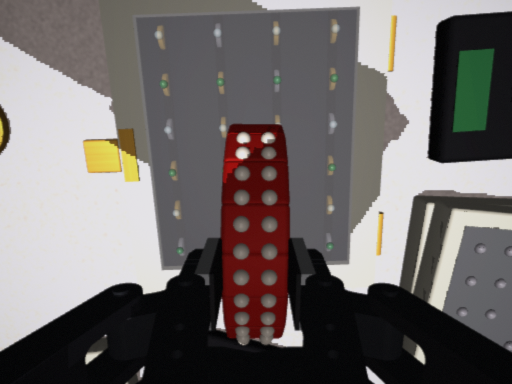

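View pics/scene4.png

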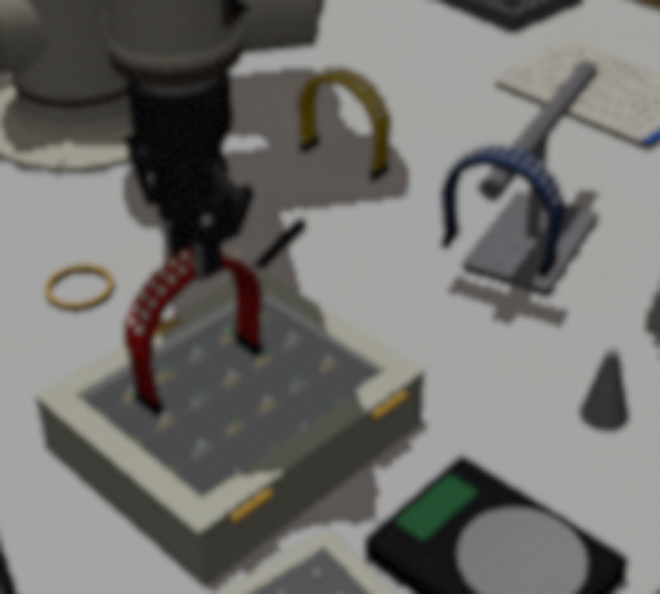

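Held and upright. Next I'll lift and carry it over the bar.

```bash
python3 -m handwheel '[[0,0,-15,0],[0,0,-45,0],[0,0,-85,0],[0,0,-115,0],[0,0,-130,0],[0,0,-135,0],[0,0,-135,0]]'
python3 - <<'E'
from h import *
from cell import *
s=state();print(s["tcp_pos"],s["force"],delta(s,(.555,.262,.36),-1.228))
E
```

```text
t: 6.9
tcp_pos: [0.5966, -0.2417, 0.3595]
eef_rot: [-2.182, -2.259, 0.001]
force: [0.0, 0.3, -1.6]
opening: 0.0282
[ 0.59658978 -0.24174637  0.35951907] [ 0.04090232  0.26040486 -1.59982665] (array([ 5.049e+02, -2.400e+01, -2.000e-01]), 1.263)
```

```bash
python3 -m handwheel '[[10,0,0,0],[30,-1,0,0.05],[60,-3,0,0.15],[100,-5,0,0.27],[145,-7,0,0.4],[190,-9,0,0.53],[235,-11,0,0.66],[280,-13,0,0.79],[320,-15,0,0.9],[355,-17,0,1.0],[380,-18,0,1.05],[390,-18.5,0,1.07]]'
python3 - <<'E'
from h import *
from cell import *
s=state();print(s["tcp_pos"],s["force"],s["opening"],delta(s,(.555,.262,.36),-1.228))
E
```

```text
t: 8.4
tcp_pos: [0.5639, 0.1489, 0.3597]
eef_rot: [-3.029, -0.833, 0.001]
force: [-0.2, 0.9, -1.5]
opening: 0.028
[0.56385766 0.14885655 0.35970478] [-0.19407925  0.85171256 -1.46649471] 0.027966548568982837 (array([  50.3, -101.8,   -0.3]), 0.194)
```

```bash
python3 -m handwheel '[[10,-20,0,0.04],[25,-50,0,0.1],[40,-80,0,0.16],[48,-97,0,0.19],[50,-102,0,0.194],[50,-102,0,0.194],[50,-102,0,0.194]]'
python3 - <<'E'
from h import *
from cell import *
np.set_printoptions(precision=4,suppress=True)
c=capture("wrist"); s=state(); pickle.dump(c,open("wrist5.pkl","wb")); cv2.imwrite("pics/wrist5.png",c["color"]); print(s["tcp_pos"],s["t"],s["force"],delta(s,(.555,.262,.36),-1.228))
c=capture("scene"); pickle.dump(c,open("scene5.pkl","wb"));cv2.imwrite("pics/scene5.png",cv2.resize(c["color"][60:260,220:400],None,fx=3,fy=3,interpolation=cv2.INTER_CUBIC))
c=capture("top"); pickle.dump(c,open("top5.pkl","wb"));cv2.imwrite("pics/top5.png",c["color"])
E
```

```text
t: 9.28
tcp_pos: [0.5556, 0.2597, 0.3603]
eef_rot: [3.096, 0.534, -0.0]
force: [0.1, 0.3, -0.9]
opening: 0.0281
[0.5556 0.2598 0.3604] 9.325 [ 0.2925 -0.3319 -0.6403] (array([ 0.2, -2.3,  0.4]), -0.001)
```

View pics/wrist5.png

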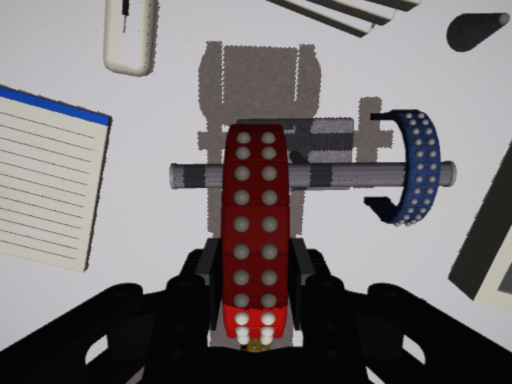

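View pics/scene5.png

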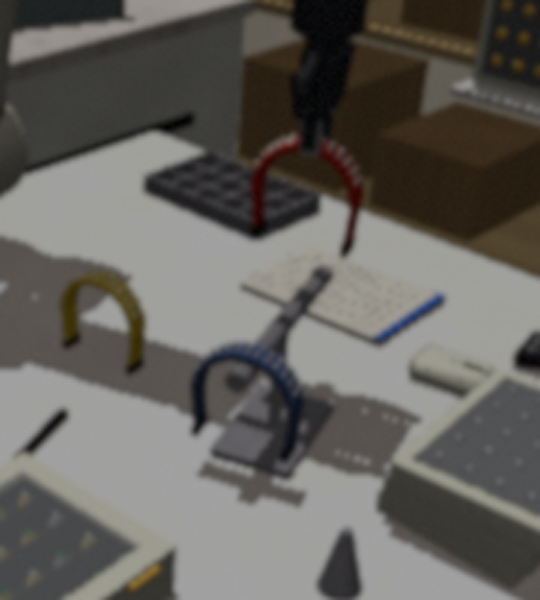

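```bash
python3 - <<'E'
from h import *
from cell import *
np.set_printoptions(precision=4,suppress=True)
W=load("wrist5"); 
img=W["color"]; g=cv2.cvtColor(img,cv2.COLOR_BGR2GRAY).astype(int)
for c in (185,195,310,320,330,340,380,400):
    print(c,[(r,int(g[r,c])) for r in range(156,196,1)][::2])
a=plane(W,(170.5,176.5),.152)[:2];b=plane(W,(456,174),.152)[:2]
print(a,b,np.linalg.norm(a-b),(a+b)/2,np.arctan2(*(a-b)[::-1]))
E
```

```text
185 [(156, 198), (158, 198), (160, 197), (162, 197), (164, 85), (166, 31), (168, 37), (170, 41), (172, 39), (174, 42), (176, 38), (178, 42), (180, 41), (182, 44), (184, 46), (186, 37), (188, 143), (190, 197), (192, 198), (194, 197)]
195 [(156, 197), (158, 198), (160, 197), (162, 193), (164, 67), (166, 31), (168, 38), (170, 40), (172, 39), (174, 44), (176, 39), (178, 40), (180, 40), (182, 43), (184, 43), (186, 35), (188, 146), (190, 197), (192, 198), (194, 197)]
310 [(156, 105), (158, 108), (160, 108), (162, 91), (164, 38), (166, 46), (168, 56), (170, 52), (172, 62), (174, 87), (176, 62), (178, 54), (180, 68), (182, 51), (184, 44), (186, 41), (188, 94), (190, 147), (192, 197), (194, 198)]
320 [(156, 103), (158, 103), (160, 101), (162, 78), (164, 30), (166, 35), (168, 42), (170, 38), (172, 43), (174, 42), (176, 41), (178, 43), (180, 41), (182, 46), (184, 40), (186, 42), (188, 93), (190, 146), (192, 198), (194, 198)]
330 [(156, 109), (158, 111), (160, 105), (162, 82), (164, 30), (166, 33), (168, 42), (170, 43), (172, 42), (174, 41), (176, 41), (178, 43), (180, 41), (182, 55), (184, 51), (186, 56), (188, 104), (190, 185), (192, 198), (194, 197)]
340 [(156, 111), (158, 105), (160, 102), (162, 64), (164, 41), (166, 63), (168, 83), (170, 83), (172, 96), (174, 93), (176, 97), (178, 104), (180, 100), (182, 108), (184, 94), (186, 72), (188, 100), (190, 185), (192, 197), (194, 198)]
380 [(156, 196), (158, 196), (160, 196), (162, 98), (164, 45), (166, 67), (168, 83), (170, 85), (172, 95), (174, 90), (176, 98), (178, 102), (180, 105), (182, 106), (184, 91), (186, 126), (188, 196), (190, 197), (192, 197), (194, 197)]
400 [(156, 195), (158, 195), (160, 196), (162, 84), (164, 46), (166, 67), (168, 81), (170, 83), (172, 96), (174, 89), (176, 97), (178, 99), (180, 103), (182, 104), (184, 88), (186, 111), (188, 195), (190, 196), (192, 193), (194, 190)]
[0.5268 0.3379] [0.6243 0.0727] 0.2825489415005345 [0.5755 0.2053] 1.923068390844957
```

```bash
python3 - <<'E'
import cv2
a=cv2.imread("pics/wrist5.png"); 
cv2.imwrite("pics/w5z.png",cv2.resize(a[150:200,160:470],None,fx=2.5,fy=2.5,interpolation=cv2.INTER_CUBIC))
E
```

```text
(no output)
```

View pics/w5z.png

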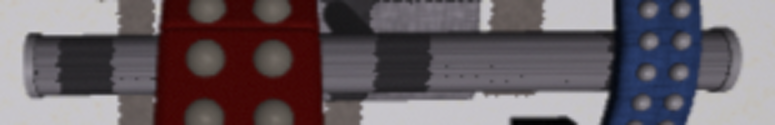

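View pics/top5.png

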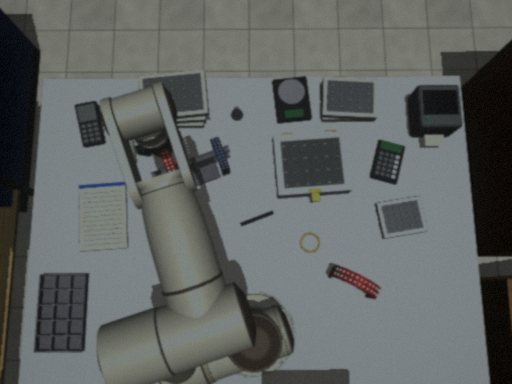

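Bar axis refit: middle (0.576,0.205), direction 1.92 rad. The TCP is within 1 mm of the axis line, so I'm lowering.

```bash
python3 -m handwheel '[[0,0,10,0],[0,0,30,0],[0,0,60,0],[0,0,90,0],[0,0,120,0],[0,0,140,0],[0,0,152,0],[0,0,157,0],[0,0,160,0],[0,0,160,0],[0,0,160,0]]'
python3 - <<'E'
from h import *
from cell import *
np.set_printoptions(precision=4,suppress=True)
c=capture("wrist"); s=state(); cv2.imwrite("pics/wrist6.png",c["color"]); print(s["tcp_pos"],s["t"],s["force"])
c=capture("scene"); cv2.imwrite("pics/scene6.png",cv2.resize(c["color"][90:230,250:390],None,fx=4,fy=4,interpolation=cv2.INTER_CUBIC))
E
```

```text
t: 10.8
tcp_pos: [0.5556, 0.2606, 0.2008]
eef_rot: [3.096, 0.534, 0.001]
force: [0.8, -0.3, -0.7]
opening: 0.0284
[0.5555 0.2606 0.2007] 10.85 [-0.4196  0.7733 -0.2858]
```

View pics/wrist6.png

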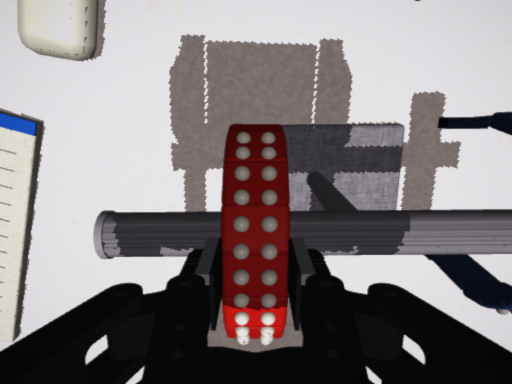

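View pics/scene6.png

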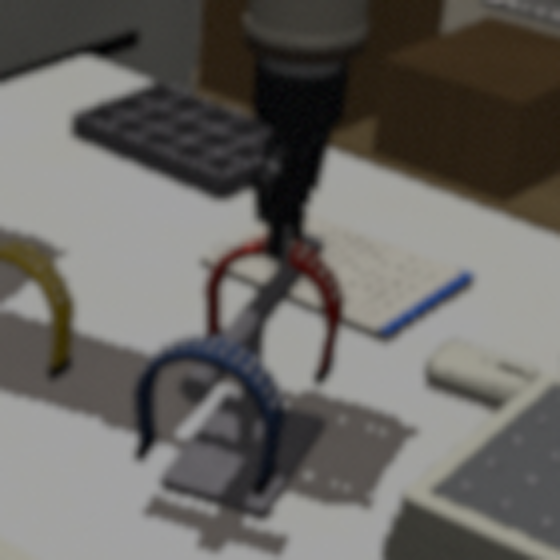

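The red band straddles the bar (bar rows about 210-257 pass under it). I'll lower the last bit slowly and watch the force.

```bash
python3 -m handwheel '[[0,0,4,0],[0,0,8,0],[0,0,11,0],[0,0,13,0],[0,0,14,0],[0,0,14,0],[0,0,14,0]]'; python3 -m handwheel '[[0,0,1,0],[0,0,1.5,0],[0,0,1.5,0],[0,0,1.5,0]]'
```

```text
t: 11.78
tcp_pos: [0.5554, 0.2606, 0.1864]
eef_rot: [3.096, 0.534, 0.0]
force: [-0.3, -0.4, -1.4]
opening: 0.0285
t: 12.28
tcp_pos: [0.5554, 0.2606, 0.1848]
eef_rot: [3.096, 0.534, -0.0]
force: [1.0, -0.4, -0.9]
opening: 0.028
```

```bash
python3 -m handwheel '[[0,0,0.5,0],[0,0,1,0],[0,0,1,0],[0,0,1,0]]';python3 -m handwheel '[[0,0,0.5,0],[0,0,1,0],[0,0,1,0],[0,0,1,0]]'
```

```text
t: 12.78
tcp_pos: [0.5554, 0.2606, 0.1838]
eef_rot: [3.096, 0.534, -0.0]
force: [0.3, 0.1, -0.5]
opening: 0.0281
t: 13.28
tcp_pos: [0.5554, 0.2606, 0.1836]
eef_rot: [3.096, 0.534, 0.001]
force: [-3.4, -1.8, 7.7]
opening: 0.0278
```

```bash
python3 -m handwheel '[[0,0,-0.5,0],[0,0,-0.5,0],[0,0,-0.5,0],[0,0,-0.5,0],[0,0,-0.5,0]]' 48;python3 -m handwheel '[[0,0,-3,0],[0,0,-8,0],[0,0,-16,0],[0,0,-30,0],[0,0,-50,0],[0,0,-75,0],[0,0,-100,0],[0,0,-100,0]]' 60
python3 - <<'E'
from h import *
from cell import *
np.set_printoptions(precision=4,suppress=True)
c=capture("wrist"); s=state(); cv2.imwrite("pics/wrist7.png",c["color"]); print(s["tcp_pos"],s["t"],s["force"])
c=capture("scene"); cv2.imwrite("pics/scene7.png",cv2.resize(c["color"][90:230,250:390],None,fx=4,fy=4,interpolation=cv2.INTER_CUBIC))
E
```

```text
t: 13.9
tcp_pos: [0.5554, 0.2605, 0.1832]
eef_rot: [3.096, 0.534, -0.0]
force: [-0.2, -0.6, 0.1]
opening: 0.0478
t: 14.9
tcp_pos: [0.5559, 0.2607, 0.2862]
eef_rot: [-3.095, -0.534, -0.006]
force: [-0.4, 0.1, -0.2]
opening: 0.0599
[0.5556 0.2606 0.2845] 14.95 [-0.0175 -1.0163 -0.2167]
```

View pics/wrist7.png

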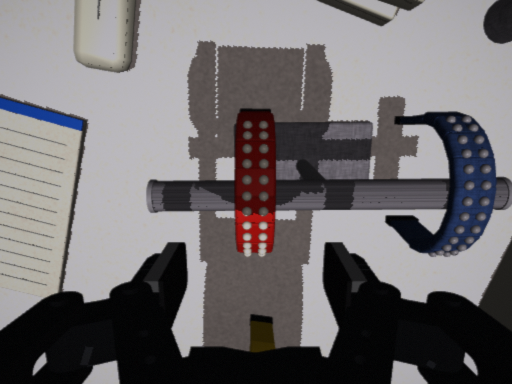

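View pics/scene7.png

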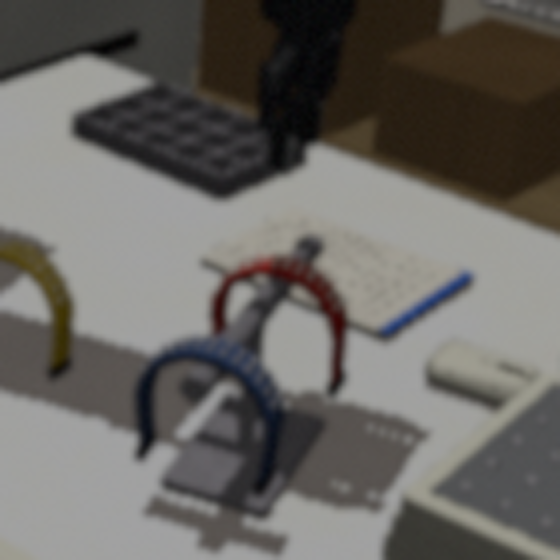

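Red hangs upright on the bar and blue is unmoved. Next is the lid tab.

```bash
python3 - <<'E'
from h import *
from cell import *
s=state();print(delta(s,(.4625,-.221,.17),-1.504))
E
```

```text
(array([-248.9,  422.6,  113.5]), 0.275)
```

```bash
python3 -m handwheel '[[-12,21,0,0],[-37,63,0,0.03],[-62,106,0,0.06],[-87,148,0,0.1],[-112,190,0,0.13],[-137,232,0,0.16],[-162,275,10,0.2],[-187,317,30,0.22],[-212,360,55,0.25],[-234,398,80,0.275],[-247,420,100,0.275],[-249,422.6,110,0.275]]' 60
python3 -m handwheel '[[0,0,2,0],[0,0,3,0]]' 50
python3 - <<'E'
from h import *
from cell import *
np.set_printoptions(precision=4,suppress=True)
c=capture("wrist"); s=state(); pickle.dump(c,open("wrist8.pkl","wb"));cv2.imwrite("pics/wrist8.png",c["color"]); print(s["tcp_pos"],s["t"],s["force"],delta(s,(.4625,-.221,.17),-1.504))
c=capture("top"); pickle.dump(c,open("top8.pkl","wb"));cv2.imwrite("pics/top8.png",c["color"])
E
```

```text
t: 16.5
tcp_pos: [0.4609, -0.2224, 0.1717]
eef_rot: [-3.139, -0.101, 0.003]
force: [-0.1, 1.3, -0.5]
opening: 0.0603
t: 16.75
tcp_pos: [0.4627, -0.2204, 0.1709]
eef_rot: [3.139, 0.106, 0.001]
force: [0.4, -0.6, 0.5]
opening: 0.0499
[ 0.4627 -0.2204  0.1708] 16.8 [-0.5365  0.6245 -0.0481] (array([-0.3,  0.6,  0.8]), 0.001)
```

View pics/wrist8.png

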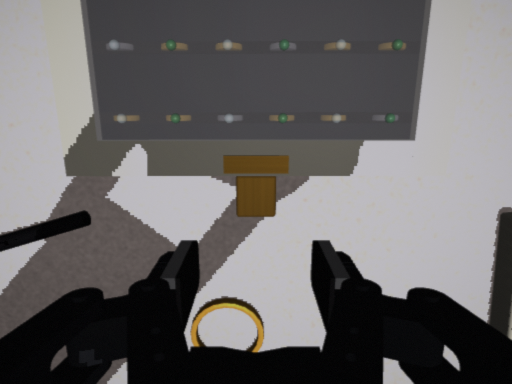

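```bash
python3 - <<'E'
from h import *
np.set_printoptions(precision=4,suppress=True)
W=load("wrist8")
for q in ((256,216.5),(256,213.5),(256,176),(236.5,195),(276,195)): print(q,plane(W,q,.065)[:2])
a=plane(W,(150,177),.065)[:2];b=plane(W,(355,176.5),.065)[:2]; print(a,b,np.arctan2((b-a)[0],-(b-a)[1]))
E
```

```text
(256, 216.5) [ 0.4537 -0.222 ]
(256, 213.5) [ 0.4559 -0.2219]
(256, 176) [ 0.4827 -0.22  ]
(236.5, 195) [ 0.4684 -0.2074]
(276, 195) [ 0.4703 -0.2348]
[ 0.477  -0.1476] [ 0.4871 -0.2876] 0.07200545977298425
```

```bash
python3 -m handwheel '[[-1,1,8,0],[-1,1,25,0],[-1,1,50,0],[-1,1,75,0],[-1,1,92,0],[-1,1,100,0],[-1,1,103.5,0],[-1,1,103.5,0],[-1,1,103.5,0]]' 50
python3 - <<'E'
from h import *
from cell import *
np.set_printoptions(precision=4,suppress=True)
c=capture("wrist"); s=state(); pickle.dump(c,open("wrist9.pkl","wb"));cv2.imwrite("pics/wrist9.png",c["color"]); print(s["tcp_pos"],s["t"],s["force"])
E
```

```text
t: 17.98
tcp_pos: [0.4618, -0.2223, 0.0674]
eef_rot: [3.139, 0.105, 0.001]
force: [-1.3, 1.5, -0.1]
opening: 0.0501
[ 0.4617 -0.2223  0.0674] 18.025 [0.617  0.54   0.4542]
```

View pics/wrist9.png

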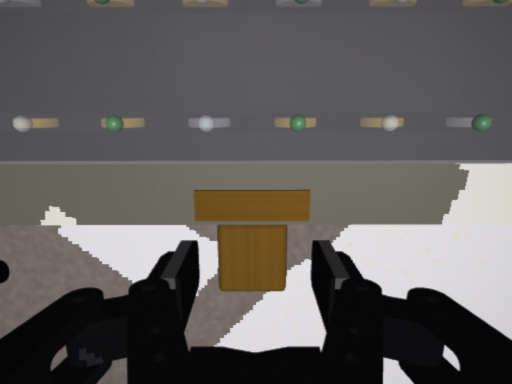

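```bash
python3 -m handwheel '[[0,-1.2,0,0],[0,-1.2,0,0],[0,-1.2,0,0],[0,-1.2,0,0],[0,-1.2,0,0],[0,-1.2,0,0],[0,-1.2,0,0]]' 15
python3 - <<'E'
from h import *
from cell import *
s=state()
print(s["tcp_pos"],s["force"],s["opening"])
L=.241;yaw=.068
for a in range(0,64,3):
    t=np.radians(a); dx=(-L*np.cos(t)+.004*np.sin(t))+L; dz=L*np.sin(t)+.004*(np.cos(t)-1)
    print(a,round(dx*1000,1),round(-dz*1000,1))
E
```

```text
t: 18.9
tcp_pos: [0.4615, -0.2212, 0.0673]
eef_rot: [3.139, 0.105, 0.001]
force: [-2.2, -0.2, 5.8]
opening: 0.0262
[ 0.46152515 -0.22116121  0.06734592] [-2.22496655 -0.19004422  5.8123959 ] 0.02617055599726786
0 0.0 -0.0
3 0.5 -12.6
6 1.7 -25.2
9 3.6 -37.7
12 6.1 -50.0
15 9.2 -62.2
18 13.0 -74.3
21 17.4 -86.1
24 22.5 -97.7
27 28.1 -109.0
30 34.3 -120.0
33 41.1 -130.6
36 48.4 -140.9
39 56.2 -150.8
42 64.6 -160.2
45 73.4 -169.2
48 82.7 -177.8
51 92.4 -185.8
54 102.6 -193.3
57 113.1 -200.3
60 124.0 -206.7
63 135.2 -212.5
```

```bash
python3 -m handwheel '[[0,0,-4,0],[0.5,0,-12.6,0],[1.7,0,-25.2,0],[3.6,0,-37.7,0],[4.8,0,-44,0],[6.1,0,-50,0],[6.1,0,-50,0]]'
python3 - <<'E'
from h import *
from cell import *
c=capture("wrist"); s=state(); cv2.imwrite("pics/wrist10.png",c["color"]); print(s["tcp_pos"],s["t"],s["force"],s["wrist_torque"],s["opening"])
E
```

```text
t: 19.77
tcp_pos: [0.4682, -0.2207, 0.1174]
eef_rot: [3.139, 0.105, 0.002]
force: [9.4, -2.9, -5.4]
opening: 0.0265
[ 0.46817397 -0.22066369  0.11719839] 19.825 [ 8.74155471 -2.90260907 -6.42032176] [-0.51908175 -0.92319535 -0.00311662] 0.02625628605366463
```

View pics/wrist10.png

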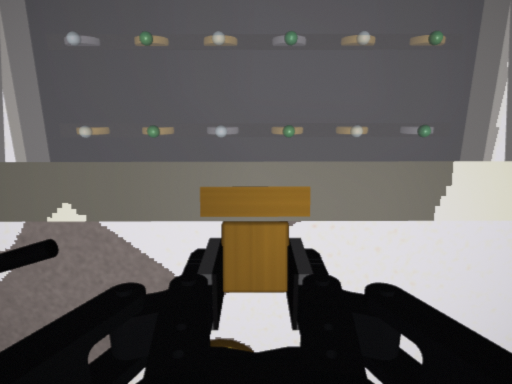

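```bash
python3 -m handwheel '[[2,0,-5,0],[4,0,-12.2,0],[8,0,-24.3,0],[12.3,0,-36.1,0],[17.4,0,-47.7,0],[23,0,-59,0],[29.2,0,-70,0],[36,0,-80.6,0],[39.6,0,-86,0],[43.3,0,-90.9,0],[43.3,0,-90.9,0]]'
python3 - <<'E'
from h import *
from cell import *
c=capture("wrist"); s=state(); cv2.imwrite("pics/wrist11.png",c["color"]); print(s["tcp_pos"],s["t"],s["force"],s["wrist_torque"],s["opening"])
E
```

```text
t: 21.2
tcp_pos: [0.5111, -0.2177, 0.2075]
eef_rot: [3.14, 0.105, 0.0]
force: [7.3, -4.3, -9.3]
opening: 0.0262
[ 0.5109854  -0.21770733  0.20733115] 21.25 [  8.33386797  -4.36002096 -10.84515877] [-0.72417541 -0.72702962 -0.03461958] 0.02629162503668511
```

View pics/wrist11.png

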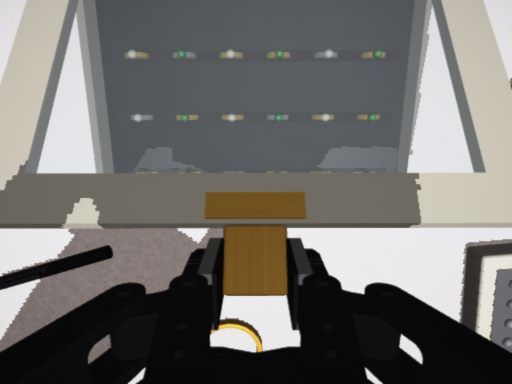

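```bash
python3 -m handwheel '[[3.5,0,-4,0],[8,0,-9.9,0],[16.5,0,-19.3,0],[25.5,0,-28.3,0],[35,0,-36.9,0],[44.7,0,-44.9,0],[55,0,-52.4,0],[65.5,0,-59.4,0],[71,0,-62.8,0],[76.5,0,-65.8,0],[76.5,0,-65.8,0],[76.5,0,-65.8,0]]'
python3 - <<'E'
from h import *
from cell import *
np.set_printoptions(precision=4,suppress=True)
for n in ("wrist","scene","top"):
    c=capture(n); cv2.imwrite(f"pics/{n}12.png",c["color"]); pickle.dump(c,open(n+"12.pkl","wb"))
s=state(); print(s["tcp_pos"],s["t"],s["force"],s["wrist_torque"],s["opening"])
p=s["tcp_pos"]; d=np.hypot(p[0]-.7021,p[1]+.205); print(np.degrees(np.arctan2(p[2]-.006-.057,d)),np.hypot(d,p[2]-.063))
E
```

```text
t: 22.75
tcp_pos: [0.587, -0.2125, 0.2728]
eef_rot: [-3.14, -0.105, 0.002]
force: [5.1, -3.2, -11.9]
opening: 0.0261
[ 0.587  -0.2125  0.2728] 22.9 [  4.787   -4.0703 -12.3898] [-0.6815 -0.2741  0.2281] 0.02646443998946468
61.187656031757435 0.2394012009912596
```

View pics/wrist12.png

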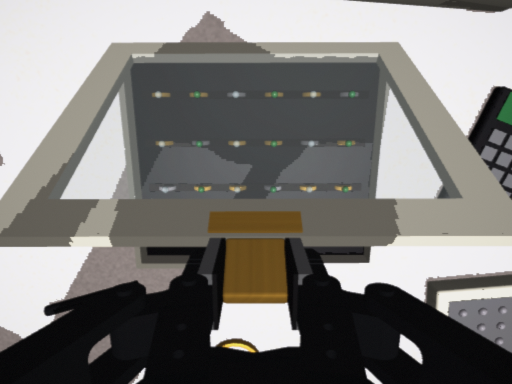

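View pics/scene12.png

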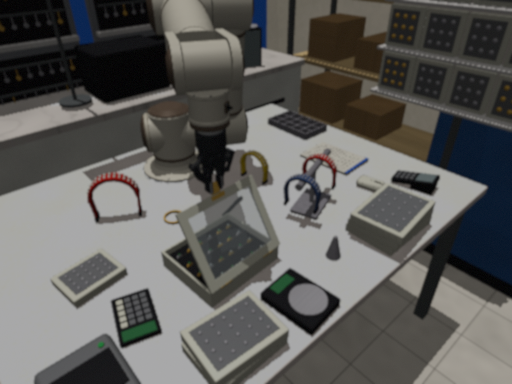

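View pics/top12.png

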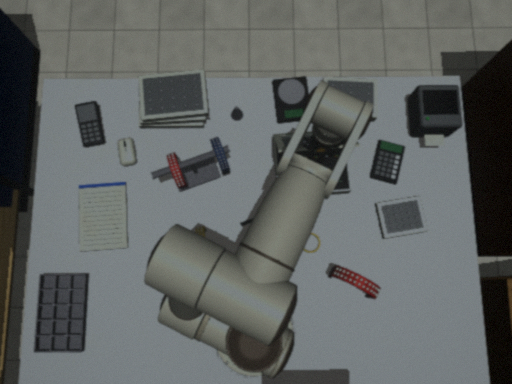

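```bash
python3 - <<'E'
from h import *
np.set_printoptions(precision=1,suppress=True)
S=load("scene12");W=load("wrist12")
h=np.array([.7021,-.205,.057]);ex=np.array([np.cos(.068),np.sin(.068),0]);ey=np.array([-ex[1],ex[0],0]);ez=np.array([0,0,1.])
for a in (54,57,60,63,66):
    t=np.radians(a);u=-ex*np.cos(t)+ez*np.sin(t);n=ex*np.sin(t)+ez*np.cos(t)
    P=[h+.22*u+.008*n+s*.13*ey for s in(-1,1)]+[h+.25*u+.008*n,h+.25*u,h+.22*u+.008*n]
    print(a,proj(S,P[:2]).ravel(),proj(W,P[2:]).ravel())
a=S["color"][160:300,150:300]; cv2.imwrite("pics/s12z.png",cv2.resize(a,None,fx=4,fy=4,interpolation=cv2.INTER_CUBIC))
E
```

```text
54 [171.9 214.9 247.2 175.3] [255.4 318.7 255.3 324.8 255.3 258.6]
57 [173.9 214.6 249.5 174.7] [255.4 305.7 255.4 313.7 255.4 245.3]
60 [176.1 214.4 252.  174.3] [255.5 289.2 255.5 299.4 255.4 229.5]
63 [178.4 214.5 254.6 174. ] [255.6 268.6 255.5 281.4 255.5 211. ]
66 [180.8 214.9 257.4 174. ] [255.7 243.4 255.6 259.1 255.5 189.4]
```

View pics/s12z.png

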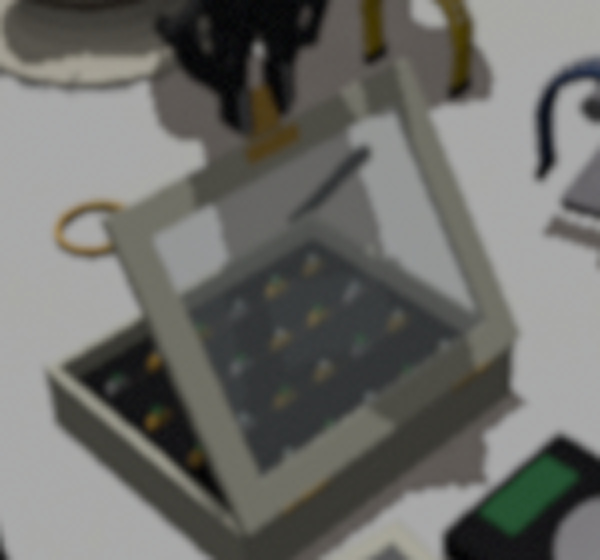

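Lid corners at scene (176,215) and (250,175) and the tab end in the wrist view give about 59°. The red band hangs beside the blue one. I'll hold briefly, re-check and hand in.

```bash
python3 -m handwheel '[[0,0,0,0],[0,0,0,0],[0,0,0,0],[0,0,0,0],[0,0,0,0]]'
python3 - <<'E'
from h import *
from cell import *
c=capture("scene"); a=load("scene12")["color"]; b=c["color"]
print(cv2.absdiff(a,b)[130:300,150:350].max(), state()["opening"], state()["force"])
# bystanders vs start
s0=load("scene0")["color"]; d=cv2.absdiff(s0,b).max(2); cv2.imwrite("pics/diff.png",d)
cv2.imwrite("pics/hb.png",cv2.resize(b[130:230,260:360],None,fx=5,fy=5,interpolation=cv2.INTER_CUBIC))
E
```

```text
t: 23.52
tcp_pos: [0.587, -0.2125, 0.2728]
eef_rot: [-3.139, -0.105, 0.002]
force: [3.6, -4.0, -13.3]
opening: 0.0262
10 0.02643987118711654 [  4.19340494  -3.62939704 -12.21422115]
```

View pics/hb.png

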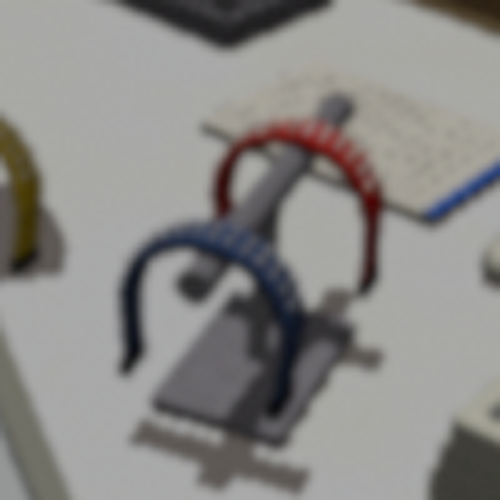

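View pics/diff.png

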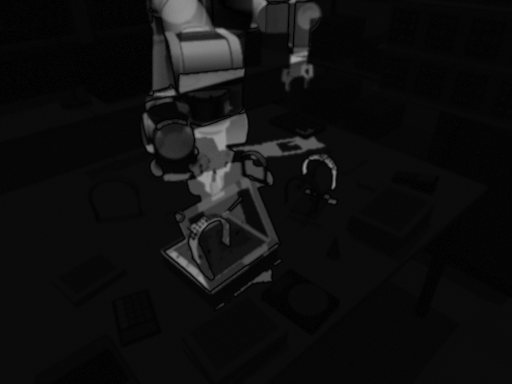

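Red hangs on the bar and everything is still. The difference picture shows no bystander displaced.

```bash
python3 -c "
from cell import *
print(sign_off())"
```

```text
the job is handed in; nothing more can be done
None
```

The red headband now hangs on the T-bar beside the blue one. The gripper is holding the case lid open at about 59–60°. I handed the job in at about 23.6 s of the 54 s; sign-off gave no verdict.

- **Headband:** I took the smaller red one off the lid by its crown edges and lowered it over the free half of the bar, about 60 mm from the middle. I felt contact at about 8 N, then let go. In the last pictures it hangs upright and is not moving.
- **Lid:** I gripped the brass tab by its sides and swung the lid up along the hinge arc. The lid's left corner in the scene view reads 60°, its right corner about 58.5°, the tab end in the wrist view about 59°, and the arm position about 60–61°. They differ by 2–3° but all lie within the 7° allowed. The grip was closed on the tab (26 mm opening), with about 13 N measured at the wrist.
- **Other items:** Comparing the first and last scene pictures shows no visible movement of the blue headband or the other things on the counter. The scene was still over the last half second before hand-in.

No check failed.

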